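Seat a hammer-handle blank against the red flip stop

TASK

Flip the red stop's flag fully down into the path, leaving the yellow one up, then slide the handle blank along the jig, flat on the bed and flush against the fence, into the red stop's brass pin until the pin is pushed home. Press it home firmly, with more than 10 N for half a second but never more than 20 N on the stop, then let go, leaving the blank touching the pin and flush to the fence over its whole length. Do not disturb the other things on the bench.

Things in the scene. Friction and masses are not known exactly. Their poses are not given: they have to be found in the camera images.
- jig: fixed cross-cut jig: plywood bed 115 mm (x) by 680 mm (y), 12 mm thick, with an aluminium fence 26 mm thick along its far side, top 47 mm above the table (35 above the bed). Origin: on the fence face, at table height, mid-length. +x points out of the back of the fence, away from the robot; the bed lies on the -x side; y runs along the fence. Stock slides towards -y
- blank: loose pale wooden handle blank 40 mm (x) by 240 mm (y) by 28 mm high, about 0.2 kg, lying on the bed off the fence and askew. Origin: centre of its underside; long axis y. Flush, its origin is 20 mm in front of the fence face
- blank_lead (a point): centre of the blank's leading end face (the -y end, which meets the stop), 14 mm above its underside
- blank_tail (a point): centre of the blank's trailing end face (the +y end), 14 mm above its underside
- red_flag (a joint): hinge angle of the red stop's flag: 0 = fully down in the path (hard stop), 1.57 = arm upright, 2.3 = leaning back (hard stop). Axis along jig y, 13 mm behind the fence face, 68 mm above the table. Stiff (0.16 N m, 3 to 5 N at the arm's end); stays where left. Starts at 1.75 to 2.1
- red_end (a point): point on the red flag, mid-width on the outer face of its arm (the upper face when down, then 76 mm above the table), near the arm's end. When down it is 60 mm in front of (jig -x) and 8 mm above the hinge axis. Its frame turns with the flag; when down its axes are the jig's
- red_tip (a point): centre of the round end (12 mm across) of the red stop's brass pin; flag down: 27 mm above the table, 20 mm in front of the fence face. The pin slides along y in its barrel with 5 N of friction, stays where left, starts 4 to 29 mm out from home (home is towards -y). Home is hand-set anywhere in 25 mm and not measured: there the pin stops and the force rises
- yellow_flag (a joint): hinge angle of the yellow stop's flag: 0 = fully down in the path (hard stop), 1.57 = arm upright, 2.3 = leaning back (hard stop). Axis along jig y, 13 mm behind the fence face, 68 mm above the table. Stiff (0.16 N m, 3 to 5 N at the arm's end); stays where left. Must stay up; the blank passes beneath
- yellow_end (a point): the same point on the yellow flag, of the same make
- offcut: loose bystander: short wooden offcut 40 x 45 x 28 mm on the bed's -y end
- hammer: loose bystander: hammer
- rasp: loose bystander: screwdriver behind the jig
- spare_a: loose bystander: spare blank 38 x 260 x 28 mm
- spare_b: loose bystander: spare blank 38 x 260 x 28 mm
- oil: loose bystander: blue oil can, 56 mm across, 130 mm tall
- disc: loose bystander: steel grinding disc, 115 mm across, 4 mm thick
- red_stop: red flip stop clamped on the fence top (dark foot 40 mm along y). Origin: fence face, table height, mid-width of the flag; axes as the jig. Flag arm 66 x 16 (y) x 10 mm thick; when down it reaches jig -x from the hinge, and a leg 34 (x) x 12 (y) mm hangs from it to 18 mm above the table; barrel and pin point to +y. Red and yellow stops may stand either way round, 95 to 145 mm apart

How it is judged (in metres and radians):
On the way, in this order (a step that is already met when the one before it is completed fails the run):
1. the red flag is fully down (within 0.06 rad) (value of joint red_flag below 0.06 rad), for 0.2 s.
2. the blank presses on the red stop with more than 9 N for 0.4 s, its end on the brass pin, which is then home (contact force between blank and red_stop above 9 N and value of joint red_flag below 0.06 rad and distance between blank_lead and red_tip below 0.01 m), for 0.4 s.
At the end, for the whole second after the job is handed in: red flag down (within 0.06 rad), yellow flag still up (above 1.4 rad); the blank at rest, flat on the bed, its leading end within 2 mm of the red stop's pin, and both its ends within 3.5 mm of flush against the fence (value of joint red_flag below 0.06 rad and value of joint yellow_flag above 1.4 rad and y of blank_lead in the frame of red_tip between -0.003 and 0.002 m and x of each of blank_lead, blank_tail, blank in the frame of jig above -0.0235 m and x of blank in the frame of jig below -0.018 m and z of blank in the frame of jig below 0.015 m and angle between blank's own z axis and vertical below 0.05 rad and linear speed of blank below 0.01 m/s); the robot touches nothing.
It fails at once if more than 20 N between the blank and the red stop (contact force between blank and red_stop above 20 N).
It fails at once if the yellow flag is brought down (below 1.4 rad) (value of joint yellow_flag below 1.4 rad).
It fails at once if a bystander is shifted by more than 20 mm (distance of any of offcut, hammer, rasp, spare_a, spare_b, oil, disc from where it was at the start of the episode above 0.02 m).
It also fails if it takes over 69 s, if anything falls off the work surface, if the arm or the gripper's body presses on something with over 40 N, if the wrist force passes 120 N, or if a joint passes its speed limit or range.

ROBOT

A 6-joint arm with a two-finger parallel gripper is mounted at the origin on the work surface. World frame = base frame: x ahead of the robot, y to its left, z up, the work surface at z = 0. Lengths are in mm, angles in rad, forces in N, time in s.
With the tool pointing down it reaches from about 275 to 750 mm from the base axis. Payload 10.2 kg.
Tool frame: the origin (TCP) lies midway between the tips of the shut fingers; the grasp point (between the pads) lies grip_depth behind it (grip_depth is the distance from the TCP to the grasp point, in mm); z points along the fingers, y is the line along which they close (so a half turn about z gives the same grasp; the last joint's range is limited). The gripper opens to 85 mm and grips with 20 to 120 N. Pads are 22 mm wide; open, the fingers measure 114 mm over their backs; the gripper's body (76 mm by 85 mm) begins 54 mm behind the grasp point. The pads swing forward as they close: fully open they stand 13 mm farther back than shut.
Start: joints at [-1.384, 0.313, 1.498, -0, 1.331, -0.223], TCP at [209.162, -481.542, 231.294] pointing down, gripper open.
Joint ranges: [-2.94, 2.94], [-0.97, 2.17], [0.19, 2.56], [-1.23, 4.37], [0.02, 3.11], [-2.88, 2.88]. Speed limits (rad/s): [2.39, 2.39, 3.01, 3.14, 3.14, 3.14].

INTERFACE

Orientations are given as a unit quaternion [w, x, y, z].
In Python, from rig import * gives the robot as it stands.
- The arm moves only by the tool servo_tool, never from a script. Its argument "commands" is a list of rows, each a list of 3 entries, a list of its own where there are three numbers: the gripper command: -1 is fully open, 1 is shut, values between are in proportion, then the shift along the tool's x, y, z in m, then the turn, a rotation vector about the tool's x, y, z in units of 6 degrees (1.0 is 6 degrees). In form: [[grip, [dx, dy, dz], [ax, ay, az]], ...]. A call has 1 to 10 rows; each row shifts and turns the commanded pose from where the row before left it, along the tool's axes as they then stand; what a row does not reach is not made up. A row lasts 1/12 s, in which the tool goes at most 41.7 mm and 7.16 degrees, less where a joint would pass 70% of its speed; a pose out of reach is approached as far as the arm can. A call is refused whole if a number of a shift passes 0.0417 or a number of a turn 1, either way. A call with a gripper value outside its range is refused whole. The fingers move at their own pace and stop on an object; "squeeze" is the grip in N (left out, the last holds). Time passes only in rows, so rows that do not move let the fingers close. It gives the time, the measured TCP pose, the force, the opening and the grip force at its end, in the units of the state.
- sense(): the state, without advancing time (a new reading comes with each control period).
- capture(name): name is "scene" or "top" or "wrist"; returns a dict with "pixels" (384x512x3 uint8, red, green, blue), "z_map" (384x512 float32, mm along the optical axis (not along the pixel's ray), 0 where there is no reading), "fx", "fy", "cx", "cy" (pixels), "rvec" (rotation vector, rad) and "tvec" (3), from world to camera coordinates, as OpenCV has them; the wrist camera has in their place "T_tool_cam" (4x4, takes a point from camera to tool coordinates, whose origin is the TCP and whose axes are the flange's). Camera axes: x right, y down, z forward; pixel columns grow to the right and rows downward; lengths in mm; the calibration is good to about 2 mm. A picture is of the moment at which its call begins: read the wrist's pose just before it.
- finish_job(): hands the job in; it is judged then, once.
The state is a dict: "time_s": time; "joints": joint angles; "dq": joint speeds; "tau": joint torques, N m; "eef_pos": TCP position; "ee_rot": TCP orientation; "force": force on the tool from outside, world axes, zero at the start; "wrist_torque": the same for the moment, N m; "grip_width": opening from 0.0 (shut) to 1.0 (fully open); "grip_force": force on a finger pad.
Only numpy, scipy, OpenCV 4.12 (cv2) and the standard library are available. Lean on these libraries where they do the work, as an engineer would, in place of code of your own. Each camera call takes 0.05 s, during which the arm holds its last target. There are 200 camera calls.

## Working session

There is one attempt and no reset: what is moved stays moved. The work goes in short steps, Python scripts to look and compute and a tool call to move; the robot and the scene stay as the last step left them, time stands still between calls to the robot, and variables do not carry over. Pictures are saved under pics/ and viewed, at most 10 in all, crops included, and the job is handed in when it is done.

Besides the shell and the picture viewer there is one more tool, called after "Call:" by a JSON object that holds its "method" and its "body". servo_tool: Moves the arm, as the interface text tells. Its arguments: {"type":"object","properties":{"commands":{"type":"array"},"squeeze":{"type":"number"}},"required":["commands"]}

```bash
mkdir -p pics; ls; python3 - <<'E'
from rig import *
import cv2,numpy as np
s=sense();print(s)
for n in("top","scene"):
    c=capture(n);np.savez(f"{n}0.npz",**c);cv2.imwrite(f"pics/{n}0.png",c["pixels"][:,:,::-1]);print(n,c["fx"],c["cx"],c["cy"],c["rvec"],c["tvec"])
E
```

```text
pics
{'time_s': 0.0, 'joints': array([-1.38441524e+00,  3.13468743e-01,  1.49842374e+00, -1.03397294e-05,
        1.33097080e+00, -2.23395823e-01]), 'dq': array([-0.00275574,  0.00012211,  0.00035823,  0.00127196,  0.00030583,
        0.00087306]), 'tau': array([-1.25930968e-03, -4.12275445e+01, -2.59738111e+01, -3.14544914e-04,
        4.20086624e-03, -4.14848913e-06]), 'eef_pos': array([ 209.10442214, -481.29355091,  230.73049944]), 'ee_rot': array([-6.35299433e-04,  9.79083237e-01,  2.03459115e-01,  6.73708324e-06]), 'force': array([-0.49766519, -0.04973402, -0.2730852 ]), 'wrist_torque': array([-0.05186979,  0.07670812, -0.02649471]), 'grip_force': 0.0, 'grip_width': 0.9980399477511412}
top 426.23545795619975 255.17424927345553 188.10819349395518 [ 2.08919548 -2.13901369  0.21079547] [  11.87308017  538.35690896 1123.89573397]
scene 366.3980687169776 254.871576741079 192.31991365653872 [ 2.3048644   0.79584111 -0.32181327] [-420.85974463 -191.31071653 1553.04203857]
```

View pics/top0.png

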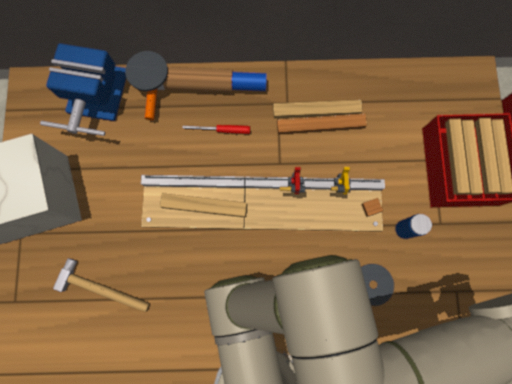

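View pics/scene0.png

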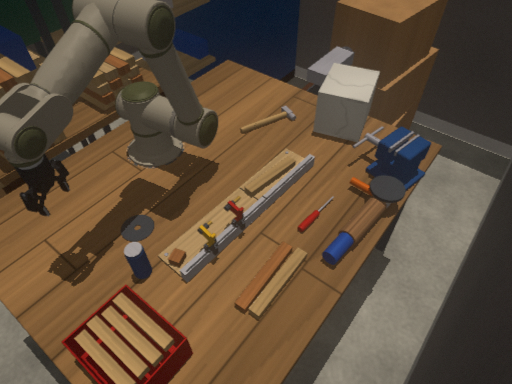

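The top view shows the fence along (143–384, 182), the blank at (160–246, 205), the red stop at (297, 182), the yellow stop at (345, 182) and the offcut at (372, 207). In the scene view both flags are leaning back. The red stop comes first from the +y side.

```bash
cat > h.py <<'E'
from rig import *
import cv2,numpy as np
def pose(c):
    if "rvec" in c: R=cv2.Rodrigues(np.array(c["rvec"]))[0];return R.T,-R.T@np.array(c["tvec"]).ravel()
    return c["R"],c["o"]
def rays(c,uv):
    uv=np.atleast_2d(uv);R,o=pose(c)
    d=np.c_[(uv[:,0]-c["cx"])/c["fx"],(uv[:,1]-c["cy"])/c["fy"],np.ones(len(uv))]@R.T
    return o,d
def onplane(c,uv,z):
    o,d=rays(c,uv);return o+d*((z-o[2])/d[:,2])[:,None]
def cloud(c):
    v,u=np.mgrid[:384,:512];o,d=rays(c,np.c_[u.ravel(),v.ravel()]);return (o+d*c["z_map"].reshape(-1,1)).reshape(384,512,3)
def wrist(name=None):
    from scipy.spatial.transform import Rotation as Ro
    s=sense();c=capture("wrist");q=s["ee_rot"];R=Ro.from_quat([q[1],q[2],q[3],q[0]]).as_matrix()
    T=np.array(c["T_tool_cam"]);c["R"]=R@T[:3,:3];c["o"]=R@T[:3,3]+s["eef_pos"]
    if name: cv2.imwrite(f"pics/{name}.png",c["pixels"][:,:,::-1])
    return s,c
E
python3 - <<'E'
from h import *
c=dict(np.load("top0.npz"));P=cloud(c);h=cv2.cvtColor(c["pixels"],cv2.COLOR_RGB2HSV)
z=P[...,2];v,u=np.mgrid[:384,:512]
roi=(u>135)&(u<395)&(v>165)&(v<240)
# fence
m=roi&(z>40)&(z<55)&(h[...,1]<70)&(h[...,2]>110)&(v<200)
uv=np.c_[u[m],v[m]].astype(float);W=onplane(c,uv,47);r=cv2.minAreaRect(W[:,:2].astype(np.float32));print("fence",m.sum(),r,np.median(z[m]))
f=cv2.fitLine(W[:,:2].astype(np.float32),cv2.DIST_L2,0,.01,.01).ravel();print(f)
b=roi&(z>30)&(z<46)&(u<260)&(v>188)&(h[...,1]>70)
W=onplane(c,np.c_[u[b],v[b]].astype(float),40);print("blank",b.sum(),cv2.minAreaRect(W[:,:2].astype(np.float32)),np.median(z[b]))
red=roi&((h[...,0]<6)|(h[...,0]>174))&(h[...,1]>180)&(h[...,2]>80)&(u<330)
yel=roi&(h[...,0]>20)&(h[...,0]<32)&(h[...,1]>190)&(u>320)
for n,k in(("red",red),("yel",yel)):
    q=P[k];print(n,k.sum(),u[k].min(),u[k].max(),v[k].min(),v[k].max(),np.percentile(q,[5,50,95],axis=0).round(1).tolist())
E
```

```text
fence 1733 ((557.1841430664062, -21.28240966796875), (678.0739135742188, 27.429370880126953), 87.58128356933594) 46.090933143429766
[4.2477772e-02 9.9909741e-01 5.5818573e+02 4.7299237e+00]
blank 1239 ((497.4368896484375, 145.17245483398438), (239.20556640625, 40.84059524536133), 82.20832824707031) 38.9929561284016
red 126 292 299 167 193 [[518.1, -115.8, 73.8], [550.3, -109.1, 120.6], [573.6, -104.3, 131.3]]
yel 163 339 349 167 193 [[513.5, -243.8, 74.3], [547.6, -235.9, 118.9], [570.7, -232.1, 130.7]]
```

Call:
{"method": "servo_tool", "body": {"commands": [[1,[0,0,0],[0,0,0.864]],[1,[0,0,0],[0,0,0.864]],[1,[0,0,0],[0,0,0.864]],[1,[0,0,0],[0,0,0.864]],[1,[0,0,0],[0,0,0.864]],[1,[0.025,-0.025,0],[0,0,0]],[1,[0.025,-0.025,0],[0,0,0]],[1,[0.025,-0.025,0],[0,0,0]],[1,[0.025,-0.025,0],[0,0,0]],[1,[0.025,-0.025,0],[0,0,0]]], "squeeze": 30}}

```text
time_s: 0.93
eef_pos: [340.2, -360.6, 231.1]
ee_rot: [-0.0, 1.0, -0.021, -0.0]
force: [-0.6, -0.7, -0.0]
grip_width: 0.001
grip_force: 0.0
```

Call:
{"method": "servo_tool", "body": {"commands": [[1,[0.026,-0.026,0],[0,0,0]],[1,[0.026,-0.026,0],[0,0,0]],[1,[0.026,-0.026,0],[0,0,0]],[1,[0.026,-0.026,0],[0,0,0]],[1,[0.026,-0.026,0],[0,0,0]],[1,[0.026,-0.026,0],[0,0,0]],[1,[0.026,-0.026,0],[0,0,0]],[1,[0.026,-0.026,0],[0,0,0]],[1,[0.026,-0.026,0],[0,0,0]],[1,[0.026,-0.026,0],[0,0,0]]]}}

```text
time_s: 1.77
eef_pos: [611.2, -111.7, 230.9]
ee_rot: [-0.0, 1.0, -0.021, -0.0]
force: [0.0, -1.7, 0.5]
grip_width: -0.0
grip_force: 0.0
```

```bash
cat >> h.py <<'E'
J0=np.array([544.2,-20.7]);JX=np.array([.9991,-.0424]);JY=np.array([.0424,.9991])
def jig(p):
    p=np.asarray(p);d=p[...,:2]-J0;return np.stack([d@JX,d@JY,p[...,2]],-1)
def st():
    s=sense();from scipy.spatial.transform import Rotation as Ro
    q=s["ee_rot"];R=Ro.from_quat([q[1],q[2],q[3],q[0]]).as_matrix();f=s["force"]
    print("t",round(s["time_s"],2),"jig",jig(s["eef_pos"]).round(1),"toolx yaw",np.degrees(np.arctan2(R[1,0],R[0,0])).round(2),"tilt",R[:2,2].round(4),"Fjig",np.round([f[:2]@JX,f[:2]@JY,f[2]],2),"gw",round(s["grip_width"],2));return s
E
python3 - <<'E'
from h import *
st()
import rig;print([x for x in dir(rig) if not x.startswith('__')])
try: print(rig.grip_depth)
except Exception as e: print(e)
s,c=wrist("w1")
np.savez("w1.npz",**c)
E
```

```text
t 1.77 jig [ 70.8 -88.  230.9] toolx yaw -2.43 tilt [-0.0007  0.0002] Fjig [ 0.08 -1.72  0.47] gw -0.0
['PlanningError', 'capture', 'finish_job', 'grip_depth', 'sense']
18.700000000000003
```

View pics/w1.png

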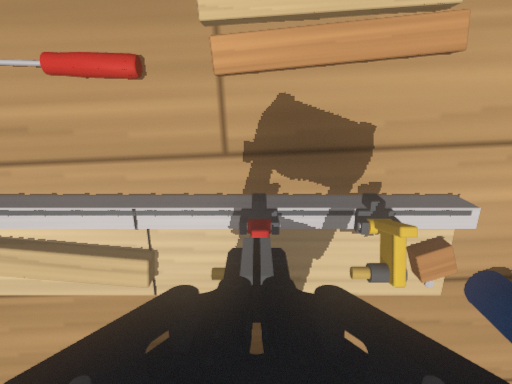

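```bash
python3 - <<'E'
from h import *
c=dict(np.load("w1.npz"));P=jig(cloud(c));h=cv2.cvtColor(c["pixels"],cv2.COLOR_RGB2HSV)
red=((h[...,0]<6)|(h[...,0]>174))&(h[...,1]>170)&(h[...,2]>60)
q=P[red];k=(abs(q[:,1]+88)<40)&(q[:,2]>60);q=q[k];print(len(q));print(np.percentile(q,[2,50,98],axis=0).round(1))
for z in range(60,140,8):
    w=q[(q[:,2]>=z)&(q[:,2]<z+8)]
    if len(w):print(z,len(w),w.min(0).round(),w.max(0).round())
E
```

```text
123
[[ 30.  -98.  127.7]
 [ 33.5 -90.3 129.8]
 [147.3 -84.6 372.3]]
124 112 [ 30. -99. 127.] [ 36. -84. 132.]
```

The wrist view shows the red flag behind the fingers at (260, 228), with its arm end at jig (33, −91, 130). The brass pin is visible at (220, 273). The yellow flag is at (390, 250).

Call:
{"method": "servo_tool", "body": {"commands": [[1,[0.004,0.003,0],[0,0,0]],[1,[0,0,0.03],[0,0,0]],[1,[0,0,0.03],[0,0,0]],[1,[0,0,0.03],[0,0,0]],[1,[0,0,0.03],[0,0,0]],[1,[-0.01,0,0],[0,0,0]],[1,[-0.01,0,0],[0,0,0]],[1,[-0.008,0,0],[0,0,0]],[1,[-0.008,0,0],[0,0,0]],[1,[0,0,0],[0,0,0]]]}}

```text
time_s: 2.65
eef_pos: [577.1, -115.8, 111.6]
ee_rot: [0.0, 1.0, -0.022, -0.0]
force: [0.3, -0.8, 1.3]
grip_width: -0.003
grip_force: 0.0
```

```bash
python3 - <<'E'
from h import *
st()
E
```

```text
t 2.65 jig [ 36.9 -93.7 111.6] toolx yaw -2.51 tilt [-0.0002 -0.0002] Fjig [ 0.31 -0.75  1.33] gw -0.0
```

Call:
{"method": "servo_tool", "body": {"commands": [[1,[-0.009,-0.002,0],[0,0,0]],[1,[-0.01,0,-0.001],[0,0,0]],[1,[-0.007,0,0],[0,0,0]],[1,[-0.007,0,0.001],[0,0,0]],[1,[-0.007,0,0.004],[0,0,0]],[1,[-0.006,0,0.004],[0,0,0]],[1,[-0.005,0,0.005],[0,0,0]],[1,[-0.005,0,0.006],[0,0,0]],[1,[-0.004,0,0.008],[0,0,0]],[1,[-0.003,0,0.009],[0,0,0]]]}}

```text
time_s: 3.48
eef_pos: [515.3, -110.4, 75.0]
ee_rot: [0.0, 1.0, -0.021, 0.001]
force: [4.6, 2.2, 65.4]
grip_width: -0.003
grip_force: 37.4
```

```bash
python3 - <<'E'
from h import *
st()
E
```

```text
t 3.48 jig [-25.  -90.9  75. ] toolx yaw -2.45 tilt [ 0.0014 -0.0005] Fjig [ 4.52  2.43 65.38] gw -0.0
```

Call:
{"method": "servo_tool", "body": {"commands": [[1,[0,0,-0.001],[0,0,0]],[1,[0,0,0],[0,0,0]],[1,[0,0,0],[0,0,0]],[1,[0,0,-0.02],[0,0,0]],[1,[0,0,-0.04],[0,0,0]],[1,[-0.035,0,-0.02],[0,0,0]],[1,[-0.04,0,-0.01],[0,0,0]],[1,[-0.04,0,0],[0,0,0]],[1,[-0.02,-0.02,0],[0,0,0]],[1,[0,0,0],[0,0,0]]]}}

```text
time_s: 4.32
eef_pos: [377.3, -82.0, 165.2]
ee_rot: [-0.001, 1.0, -0.021, -0.002]
force: [-0.2, -1.9, 0.8]
grip_width: 0.003
grip_force: 0.0
```

```bash
python3 - <<'E'
from h import *
st()
s,c=wrist("w2");np.savez("w2.npz",**c)
P=jig(cloud(c));h=cv2.cvtColor(c["pixels"],cv2.COLOR_RGB2HSV)
red=((h[...,0]<6)|(h[...,0]>174))&(h[...,1]>170)&(h[...,2]>60)
q=P[red];k=(abs(q[:,1]+88)<40)&(q[:,2]>15)&(q[:,2]<160);q=q[k];print(len(q));print(np.percentile(q,[2,25,50,75,98],axis=0).round(1))
z=P[...,2];v,u=np.mgrid[:384,:512]
b=(z>30)&(z<46)&(P[...,0]<-3)&(P[...,0]>-100)&(P[...,1]>-30)&(h[...,1]>60)
w=P[b];print(b.sum());print(cv2.minAreaRect(w[:,:2].astype(np.float32)))
m=(z>42)&(z<52)&(h[...,1]<60)&(P[...,0]>-10)&(P[...,0]<35);w=P[m];
for a in range(-150,250,40):
    t=w[(w[:,1]>a)&(w[:,1]<a+40)]
    if len(t)>20:print("fence",a,np.percentile(t[:,0],[2,98]).round(1))
E
```

```text
t 4.32 jig [-164.1  -68.3  165.2] toolx yaw -2.46 tilt [-0.0037  0.0024] Fjig [-0.13 -1.92  0.76] gw 0.0
876
[[-52.3 -98.4  73.2]
 [-46.7 -95.   74.4]
 [-40.9 -91.2  74.8]
 [-35.2 -87.6  75.4]
 [-30.  -84.2  76.4]]
6340
((-60.85840606689453, 90.60880279541016), (95.10107421875, 40.12880325317383), 84.46534729003906)
```

View pics/w2.png

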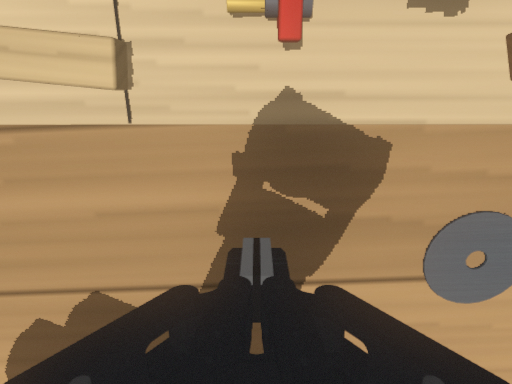

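The red flag is down, with its arm at (290, 20) and z ≈ 75 throughout. The pin tip is near (229, 6) and the blank's lead end near (128, 60). Next I push the blank's front face toward the fence.

Call:
{"method": "servo_tool", "body": {"commands": [[1,[0.009,-0.036,0],[0,0,0]],[1,[0.009,-0.036,0],[0,0,0]],[1,[0.009,-0.036,0],[0,0,0]],[1,[0.009,-0.036,0],[0,0,0]],[1,[0.009,-0.036,0],[0,0,0]],[1,[0.009,-0.036,0],[0,0,0]],[1,[0,0,0.035],[0,0,0]],[1,[0,0,0.035],[0,0,0]],[1,[0,0,0.035],[0,0,0]],[1,[0,0,0.035],[0,0,0]]]}}

```text
time_s: 5.2
eef_pos: [444.3, 129.3, 23.9]
ee_rot: [0.0, 1.0, -0.021, -0.0]
force: [0.6, -0.3, -0.7]
grip_width: 0.001
grip_force: 0.0
```

Call:
{"method": "servo_tool", "body": {"commands": [[1,[0.005,0,0],[0,0,0]],[1,[0.006,0,0],[0,0,0]],[1,[0.006,0,0],[0,0,0]],[1,[0.006,0,0],[0,0,0]],[1,[0.006,0,0],[0,0,0]],[1,[0.004,0,0],[0,0,0]],[1,[0.004,0,0],[0,0,0]],[1,[0.004,0,0],[0,0,0]],[1,[0.003,0,0],[0,0,0]],[1,[0,0,0],[0,0,0]]]}}

```text
time_s: 6.03
eef_pos: [489.1, 127.1, 26.5]
ee_rot: [-0.0, 1.0, -0.021, 0.001]
force: [0.6, 0.5, 0.5]
grip_width: 0.001
grip_force: 0.0
```

```bash
cat >> h.py <<'E'
def blank(save=None,tag="top"):
    c=capture(tag)
    if save: cv2.imwrite(f"pics/{save}.png",c["pixels"][:,:,::-1])
    P=jig(cloud(c));h=cv2.cvtColor(c["pixels"],cv2.COLOR_RGB2HSV);z=P[...,2]
    b=(z>32)&(z<44)&(P[...,0]<-1)&(P[...,0]>-100)&(P[...,1]>-80)&(P[...,1]<340)&(h[...,1]>60)
    b=cv2.morphologyEx(b.astype(np.uint8),cv2.MORPH_OPEN,np.ones((3,3),np.uint8))>0
    v,u=np.mgrid[:384,:512];W=jig(onplane(c,np.c_[u[b],v[b]].astype(float),40))
    print("blank",b.sum(),cv2.minAreaRect(W[:,:2].astype(np.float32)))
    for lo,hi in((2,15),(15,50),(50,85),(85,98)):
        a,e=np.percentile(W[:,1],[lo,hi]);t=W[(W[:,1]>a)&(W[:,1]<e)];print("y",round((a+e)/2),"x edges",np.percentile(t[:,0],[2,98]).round(1))
    return c,W
E
python3 - <<'E'
from h import *
st();blank()
E
```

```text
t 6.03 jig [-61.3 145.3  26.5] toolx yaw -2.45 tilt [0.0011 0.    ] Fjig [0.59 0.56 0.52] gw 0.0
blank 268 ((-31.739078521728516, 165.8504638671875), (237.8313751220703, 40.24451446533203), 89.59332275390625)
y 50 x edges [-52.1 -14.3]
y 63 x edges [-52.4 -12.6]
y 169 x edges [-49.9 -12.9]
y 274 x edges [-47.8 -10.9]
```

Call:
{"method": "servo_tool", "body": {"commands": [[1,[0.003,0,0],[0,0,0]],[1,[0.003,0,0],[0,0,0]],[1,[0.002,0,0],[0,0,0]],[1,[0.002,0,0],[0,0,0]],[1,[0.001,0,0],[0,0,0]],[1,[0,0,0],[0,0,0]]]}}

```text
time_s: 6.58
eef_pos: [499.5, 126.7, 26.2]
ee_rot: [-0.0, 1.0, -0.021, 0.0]
force: [-0.3, 1.6, -0.2]
grip_width: 0.002
grip_force: 0.1
```

Call:
{"method": "servo_tool", "body": {"commands": [[1,[0.0007,0,0],[0,0,0]],[1,[0.0007,0,0],[0,0,0]]]}}

```text
time_s: 6.75
eef_pos: [500.3, 126.8, 26.2]
ee_rot: [-0.0, 1.0, -0.021, -0.001]
force: [-2.5, 1.5, 1.8]
grip_width: 0.003
grip_force: 1.7
```

```bash
python3 - <<'E'
from h import *
st()
E
```

```text
t 6.75 jig [-50.1 145.5  26.2] toolx yaw -2.44 tilt [-0.0012  0.0002] Fjig [-2.6   1.43  1.84] gw 0.0
```

Call:
{"method": "servo_tool", "body": {"commands": [[1,[0.0005,0,0],[0,0,0]],[1,[0.0005,0,0],[0,0,0]],[1,[0,0,0],[0,0,0]]]}}

```text
time_s: 7.0
eef_pos: [500.9, 126.7, 26.2]
ee_rot: [-0.0, 1.0, -0.021, -0.001]
force: [-5.8, 0.8, 4.0]
grip_width: -0.005
grip_force: 3.2
```

```bash
python3 - <<'E'
from h import *
st();blank()
E
```

```text
t 7.0 jig [-49.6 145.5  26.2] toolx yaw -2.43 tilt [-0.0023  0.0001] Fjig [-5.78  0.51  4.04] gw -0.01
blank 239 ((-20.382566452026367, 166.33627319335938), (37.18172073364258, 237.687255859375), 0.24852679669857025)
y 51 x edges [-38.   -3.9]
y 64 x edges [-38.3  -4. ]
y 175 x edges [-38.5  -1.5]
y 280 x edges [-36.5  -2.3]
```

Call:
{"method": "servo_tool", "body": {"commands": [[1,[-0.015,0,0],[0,0,0]],[1,[0,0,-0.035],[0,0,0]],[1,[0,0,-0.035],[0,0,0]],[1,[0.009,-0.036,0],[0,0,0]],[1,[0.009,-0.036,0],[0,0,0]],[1,[0.009,-0.036,0],[0,0,0]],[1,[0.009,-0.036,0],[0,0,0]],[1,[0.008,-0.036,0],[0,0,0]],[1,[0,0,0.03],[0,0,0]],[1,[0,0,0],[0,0,0]]]}}

```text
time_s: 7.88
eef_pos: [536.5, 305.9, 61.9]
ee_rot: [0.001, 1.0, -0.02, -0.003]
force: [-0.7, -0.5, -1.8]
grip_width: -0.002
grip_force: 0.0
```

```bash
python3 - <<'E'
from h import *
st();c,W=blank("t2");np.savez("t2.npz",**c)
st()
# pin tip: brass colour search in top view near red flag
P=jig(cloud(c));h=cv2.cvtColor(c["pixels"],cv2.COLOR_RGB2HSV)
v,u=np.mgrid[:384,:512];Q=jig(onplane(c,np.c_[u.ravel(),v.ravel()].astype(float),33)).reshape(384,512,3)
c2=dict(np.load("w2.npz"));h2=cv2.cvtColor(c2["pixels"],cv2.COLOR_RGB2HSV);Q2=jig(onplane(c2,np.c_[u.ravel(),v.ravel()].astype(float),31)).reshape(384,512,3)
print(h2[6,222:270].tolist());print("w2 tip",[Q2[6,x].round(1).tolist() for x in (226,228,230,265)])
E
```

```text
t 7.88 jig [-21.5 325.9  61.9] toolx yaw -2.31 tilt [-0.0053 -0.0021] Fjig [-0.64 -0.51 -1.85] gw -0.0
blank 1130 ((-20.826824188232422, 166.27438354492188), (237.73751831054688, 38.90502166748047), 89.96678161621094)
y 66 x edges [-38.4  -3.7]
y 124 x edges [-39.5  -2. ]
y 208 x edges [-38.5  -3. ]
y 265 x edges [-39.2  -2. ]
t 7.93 jig [-21.  325.   63.9] toolx yaw -2.39 tilt [-0.0046 -0.0019] Fjig [ 0.32 -0.42  0.69] gw 0.0
[[19, 83, 214], [19, 85, 214], [19, 83, 215], [19, 83, 214], [19, 92, 209], [21, 133, 194], [21, 132, 201], [21, 130, 200], [21, 133, 199], [21, 133, 200], [21, 133, 199], [21, 129, 200], [21, 133, 199], [21, 131, 200], [21, 129, 201], [21, 131, 200], [21, 130, 202], [21, 129, 201], [21, 131, 201], [21, 132, 201], [21, 132, 201], [21, 133, 201], [21, 130, 202], [21, 131, 201], [21, 131, 202], [21, 133, 202], [21, 131, 203], [21, 134, 202], [21, 133, 202], [21, 133, 202], [21, 131, 202], [21, 131, 204], [21, 131, 203], [21, 131, 203], [21, 132, 203], [21, 131, 203], [21, 133, 204], [21, 132, 203], [21, 131, 204], [21, 132, 203], [21, 130, 204], [21, 131, 206], [20, 128, 188], [15, 56, 109], [10, 34, 111], [9, 29, 113], [12, 30, 112], [10, 27, 112]]
w2 tip [[-23.1, -45.4, 31.0], [-23.1, -47.0, 31.0], [-23.1, -48.6, 31.0], [-23.2, -75.9, 31.0]]
```

Call:
{"method": "servo_tool", "body": {"commands": [[1,[0.001,0,0.03],[0,0,0]],[1,[0,0,0.008],[0,0,0]],[1,[0,0.01,0],[0,0,0]],[1,[0,0.008,0],[0,0,0]],[1,[0,0.005,0],[0,0,0]],[1,[0,0.005,0],[0,0,0]],[1,[0,0.005,0],[0,0,0]],[1,[0,0.005,0],[0,0,0]],[1,[0,0.005,0],[0,0,0]],[1,[0,0,0],[0,0,0]]]}}

```text
time_s: 8.77
eef_pos: [538.3, 261.9, 29.6]
ee_rot: [-0.001, 1.0, -0.022, 0.001]
force: [0.5, 1.9, 5.5]
grip_width: -0.002
grip_force: 2.0
```

```bash
python3 - <<'E'
from h import *
st();blank()
E
```

```text
t 8.77 jig [-17.9 282.1  29.6] toolx yaw -2.47 tilt [0.0025 0.0012] Fjig [0.45 1.97 5.51] gw -0.0
blank 993 ((-20.897085189819336, 141.04473876953125), (220.7392120361328, 38.80948257446289), 89.85643768310547)
y 49 x edges [-38.   -3.7]
y 100 x edges [-39.1  -2. ]
y 174 x edges [-38.2  -3. ]
y 227 x edges [-38.6  -1.4]
```

Call:
{"method": "servo_tool", "body": {"commands": [[1,[-0.001,0.006,0.001],[0,0,0]],[1,[0,0.007,0],[0,0,0]],[1,[0,0.007,0],[0,0,0]],[1,[0,0.007,0],[0,0,0]],[1,[0,0.007,0],[0,0,0]],[1,[0,0.007,0],[0,0,0]],[1,[0,0.007,0],[0,0,0]],[1,[0,0.007,0],[0,0,0]],[1,[0,0.005,0],[0,0,0]],[1,[0,0.003,0],[0,0,0]]]}}

```text
time_s: 9.65
eef_pos: [535.2, 199.9, 29.3]
ee_rot: [-0.001, 1.0, -0.021, 0.002]
force: [0.7, 10.2, 12.0]
grip_width: -0.003
grip_force: 6.4
```

Call:
{"method": "servo_tool", "body": {"commands": [[1,[0,0,0],[0,0,0]],[1,[0,0,0],[0,0,0]]]}}

```text
time_s: 9.82
eef_pos: [535.2, 199.7, 29.1]
ee_rot: [-0.001, 1.0, -0.021, 0.002]
force: [-0.2, 4.9, 11.6]
grip_width: 0.002
grip_force: 4.5
```

```bash
python3 - <<'E'
from h import *
s=st();blank("t3")
E
```

```text
t 9.82 jig [-18.4 219.9  29.1] toolx yaw -2.44 tilt [0.0042 0.0015] Fjig [-0.42  4.87 11.58] gw 0.0
blank 995 ((-21.409208297729492, 74.3443603515625), (214.73635864257812, 39.68080520629883), 89.55062866210938)
y -15 x edges [-39.7  -2.6]
y 35 x edges [-40.8  -3.3]
y 108 x edges [-39.4  -1.9]
y 158 x edges [-40.1  -2.8]
```

View pics/t3.png

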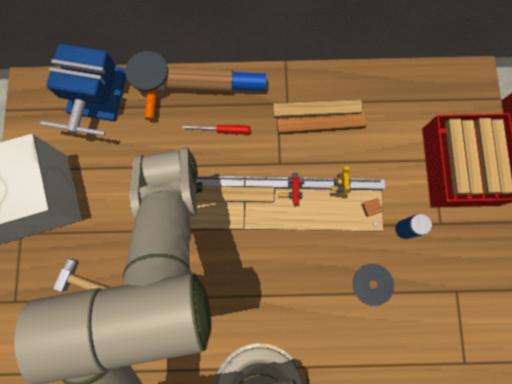

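The top view shows the blank flush along the fence (205–275, 195), with its lead just short of the red pin at (283, 195). There is a vertical force on the finger, so I back off, raise the tool and push again.

Call:
{"method": "servo_tool", "body": {"commands": [[1,[0,-0.008,0],[0,0,0]],[1,[0,0,0],[0,0,0]],[1,[0,0,0],[0,0,0]]]}}

```text
time_s: 10.12
eef_pos: [533.7, 207.2, 27.0]
ee_rot: [0.0, 1.0, -0.021, -0.0]
force: [-0.2, -0.3, -0.4]
grip_width: 0.002
grip_force: 0.0
```

```bash
python3 - <<'E'
from h import *
st();blank()
s,c=wrist("w3")
E
```

```text
t 10.12 jig [-20.1 227.2  27. ] toolx yaw -2.4 tilt [-0.001  -0.0005] Fjig [-0.23 -0.31 -0.44] gw 0.0
blank 1045 ((-21.578794479370117, 78.61073303222656), (223.2941131591797, 39.55814743041992), 89.69010162353516)
y -14 x edges [-39.7  -2.6]
y 38 x edges [-40.5  -3.3]
y 114 x edges [-39.5  -2.1]
y 166 x edges [-40.2  -3.1]
```

View pics/w3.png

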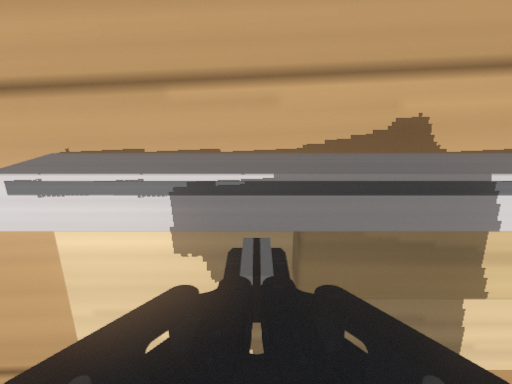

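The dark finger body at (230–290, 260) is wider than the tips, so the tapered finger back was riding on the blank's top edge. I'll tilt the tool 24° so the tip edge does the pushing.

Call:
{"method": "servo_tool", "body": {"commands": [[1,[0,-0.004,0],[0,0,0]],[1,[0,0,0],[-1,0,0]],[1,[0,0,0],[-1,0,0]],[1,[0,0,0],[-1,0,0]],[1,[0,0,0],[-1,0,0]],[1,[0,0,0],[0,0,0]],[1,[0,0,0],[0,0,0]]]}}

```text
time_s: 10.8
eef_pos: [533.9, 212.1, 26.5]
ee_rot: [0.207, 0.978, -0.02, -0.005]
force: [-0.2, 0.3, 0.3]
grip_width: 0.003
grip_force: 0.0
```

```bash
python3 - <<'E'
from h import *
st()
E
```

```text
t 10.8 jig [-20.1 232.1  26.5] toolx yaw -2.35 tilt [-0.0179 -0.4045] Fjig [-0.18  0.24  0.29] gw 0.0
```

Call:
{"method": "servo_tool", "body": {"commands": [[1,[0,0.0046,0.002],[0,0,0]],[1,[0,0.0046,0.002],[0,0,0]],[1,[0,0.0046,0.002],[0,0,0]],[1,[0,0.0027,0.0012],[0,0,0]],[1,[0,0.0018,0.0008],[0,0,0]],[1,[0,0.0018,0.0008],[0,0,0]],[1,[0,0,0],[0,0,0]]]}}

```text
time_s: 11.38
eef_pos: [533.5, 188.9, 27.7]
ee_rot: [0.208, 0.978, -0.021, -0.004]
force: [-0.6, -0.6, 0.2]
grip_width: -0.001
grip_force: 0.0
```

```bash
python3 - <<'E'
from h import *
st();blank()
E
```

```text
t 11.38 jig [-19.5 209.   27.7] toolx yaw -2.47 tilt [-0.0172 -0.4062] Fjig [-0.58 -0.63  0.23] gw -0.0
blank 1161 ((-21.167173385620117, 80.40654754638672), (238.57806396484375, 39.520416259765625), 89.82350158691406)
y -19 x edges [-39.5  -2.4]
y 39 x edges [-40.5  -3.2]
y 123 x edges [-39.6  -2.1]
y 180 x edges [-40.4  -3.3]
```

Call:
{"method": "servo_tool", "body": {"commands": [[1,[0,0.00091,0.00041],[0,0,0]],[1,[0,0.00091,0.00041],[0,0,0]],[1,[0,0.00091,0.00041],[0,0,0]],[1,[0,0.00091,0.00041],[0,0,0]],[1,[0,0.00091,0.00041],[0,0,0]]]}}

```text
time_s: 11.85
eef_pos: [533.2, 184.4, 27.4]
ee_rot: [0.208, 0.978, -0.021, -0.004]
force: [0.3, 2.6, 1.3]
grip_width: 0.0
grip_force: 1.1
```

Call:
{"method": "servo_tool", "body": {"commands": [[1,[0,0.00091,0.00041],[0,0,0]],[1,[0,0.00091,0.00041],[0,0,0]]]}}

```text
time_s: 12.02
eef_pos: [533.2, 182.8, 27.4]
ee_rot: [0.207, 0.978, -0.021, -0.004]
force: [1.2, 8.0, 2.1]
grip_width: 0.002
grip_force: 4.0
```

Call:
{"method": "servo_tool", "body": {"commands": [[1,[0,0.00091,0.00041],[0,0,0]],[1,[0,0.00091,0.00041],[0,0,0]]]}}

```text
time_s: 12.18
eef_pos: [533.2, 181.2, 27.5]
ee_rot: [0.207, 0.978, -0.021, -0.004]
force: [0.9, 8.2, 1.3]
grip_width: -0.003
grip_force: 3.9
```

Call:
{"method": "servo_tool", "body": {"commands": [[1,[0,0.00046,0.0002],[0,0,0]],[1,[0,0.00046,0.0002],[0,0,0]],[1,[0,0.00046,0.0002],[0,0,0]]]}}

```text
time_s: 12.43
eef_pos: [533.2, 179.8, 27.5]
ee_rot: [0.207, 0.978, -0.021, -0.004]
force: [-0.0, 7.5, 0.8]
grip_width: 0.006
grip_force: 3.8
```

Call:
{"method": "servo_tool", "body": {"commands": [[1,[0,0.00046,0.0002],[0,0,0]],[1,[0,0.00046,0.0002],[0,0,0]],[1,[0,0.00046,0.0002],[0,0,0]],[1,[0,0.00046,0.0002],[0,0,0]]]}}

```text
time_s: 12.77
eef_pos: [533.1, 177.7, 27.5]
ee_rot: [0.207, 0.978, -0.021, -0.004]
force: [-0.1, 6.8, 0.3]
grip_width: -0.0
grip_force: 3.8
```

Call:
{"method": "servo_tool", "body": {"commands": [[1,[0,0.00046,0.0002],[0,0,0]],[1,[0,0.00046,0.0002],[0,0,0]],[1,[0,0.00046,0.0002],[0,0,0]],[1,[0,0.00046,0.0002],[0,0,0]]]}}

```text
time_s: 13.1
eef_pos: [533.0, 175.7, 27.5]
ee_rot: [0.207, 0.978, -0.021, -0.004]
force: [0.4, 7.2, 1.5]
grip_width: 0.0
grip_force: 3.7
```

Call:
{"method": "servo_tool", "body": {"commands": [[1,[0,0.00046,0.0002],[0,0,0]],[1,[0,0.00046,0.0002],[0,0,0]],[1,[0,0.00046,0.0002],[0,0,0]],[1,[0,0.00046,0.0002],[0,0,0]]]}}

```text
time_s: 13.43
eef_pos: [532.9, 173.7, 27.5]
ee_rot: [0.207, 0.978, -0.021, -0.004]
force: [0.5, 6.7, 0.1]
grip_width: 0.001
grip_force: 3.7
```

Call:
{"method": "servo_tool", "body": {"commands": [[1,[0,0.00046,0.0002],[0,0,0]],[1,[0,0.00046,0.0002],[0,0,0]],[1,[0,0.00046,0.0002],[0,0,0]],[1,[0,0.00046,0.0002],[0,0,0]]]}}

```text
time_s: 13.77
eef_pos: [532.8, 171.7, 27.5]
ee_rot: [0.207, 0.978, -0.021, -0.004]
force: [0.8, 7.8, 1.4]
grip_width: 0.0
grip_force: 3.7
```

Call:
{"method": "servo_tool", "body": {"commands": [[1,[0,0.00046,0.0002],[0,0,0]],[1,[0,0.00046,0.0002],[0,0,0]],[1,[0,0.00046,0.0002],[0,0,0]],[1,[0,0.00046,0.0002],[0,0,0]]]}}

```text
time_s: 14.1
eef_pos: [532.7, 169.7, 27.5]
ee_rot: [0.207, 0.978, -0.021, -0.004]
force: [0.7, 7.8, -0.3]
grip_width: -0.002
grip_force: 3.6
```

Call:
{"method": "servo_tool", "body": {"commands": [[1,[0,0.00046,0.0002],[0,0,0]],[1,[0,0.00046,0.0002],[0,0,0]],[1,[0,0.00046,0.0002],[0,0,0]],[1,[0,0.00046,0.0002],[0,0,0]]]}}

```text
time_s: 14.43
eef_pos: [532.6, 167.7, 27.5]
ee_rot: [0.207, 0.978, -0.021, -0.004]
force: [0.8, 8.3, 0.8]
grip_width: 0.003
grip_force: 3.6
```

Call:
{"method": "servo_tool", "body": {"commands": [[1,[0,0.00046,0.0002],[0,0,0]],[1,[0,0.00046,0.0002],[0,0,0]],[1,[0,0.00046,0.0002],[0,0,0]],[1,[0,0.00046,0.0002],[0,0,0]]]}}

```text
time_s: 14.77
eef_pos: [532.5, 165.6, 27.5]
ee_rot: [0.207, 0.978, -0.021, -0.004]
force: [-0.6, 8.1, 0.7]
grip_width: 0.004
grip_force: 3.6
```

Call:
{"method": "servo_tool", "body": {"commands": [[1,[0,0.00046,0.0002],[0,0,0]],[1,[0,0.00046,0.0002],[0,0,0]],[1,[0,0.00046,0.0002],[0,0,0]],[1,[0,0.00046,0.0002],[0,0,0]]]}}

```text
time_s: 15.1
eef_pos: [532.4, 163.6, 27.5]
ee_rot: [0.207, 0.978, -0.021, -0.004]
force: [0.9, 7.1, 0.4]
grip_width: -0.001
grip_force: 3.5
```

Call:
{"method": "servo_tool", "body": {"commands": [[1,[0,0.00046,0.0002],[0,0,0]],[1,[0,0.00046,0.0002],[0,0,0]],[1,[0,0.00046,0.0002],[0,0,0]],[1,[0,0.00046,0.0002],[0,0,0]]]}}

```text
time_s: 15.43
eef_pos: [532.3, 161.6, 27.5]
ee_rot: [0.207, 0.978, -0.021, -0.004]
force: [-0.1, 7.1, 1.2]
grip_width: -0.0
grip_force: 3.5
```

```bash
python3 - <<'E'
from h import *
st();blank()
E
```

```text
t 15.43 jig [-19.6 181.6  27.5] toolx yaw -2.42 tilt [-0.0164 -0.4048] Fjig [-0.38  7.1   1.18] gw -0.0
blank 1156 ((-21.07313346862793, 54.90563201904297), (237.74099731445312, 39.498043060302734), 89.720703125)
y -45 x edges [-39.1  -2. ]
y 12 x edges [-40.4  -2.9]
y 95 x edges [-39.1  -1.8]
y 152 x edges [-40.   -2.8]
```

Call:
{"method": "servo_tool", "body": {"commands": [[1,[0,0.00046,0.0002],[0,0,0]],[1,[0,0.00046,0.0002],[0,0,0]],[1,[0,0.00046,0.0002],[0,0,0]],[1,[0,0.00046,0.0002],[0,0,0]]]}}

```text
time_s: 15.82
eef_pos: [532.2, 159.6, 27.5]
ee_rot: [0.207, 0.978, -0.021, -0.004]
force: [-0.5, 6.6, 0.6]
grip_width: -0.002
grip_force: 3.5
```

Call:
{"method": "servo_tool", "body": {"commands": [[1,[0,0.00046,0.0002],[0,0,0]],[1,[0,0.00046,0.0002],[0,0,0]],[1,[0,0.00046,0.0002],[0,0,0]],[1,[0,0.00046,0.0002],[0,0,0]]]}}

```text
time_s: 16.15
eef_pos: [532.3, 158.6, 27.5]
ee_rot: [0.206, 0.978, -0.021, -0.003]
force: [-0.4, 14.8, 1.2]
grip_width: -0.002
grip_force: 7.4
```

Call:
{"method": "servo_tool", "body": {"commands": [[1,[0,0,0],[0,0,0]],[1,[0,0,0],[0,0,0]],[1,[0,0,0],[0,0,0]]]}}

```text
time_s: 16.4
eef_pos: [532.3, 158.7, 27.5]
ee_rot: [0.206, 0.978, -0.021, -0.003]
force: [0.9, 12.5, -0.2]
grip_width: 0.003
grip_force: 6.5
```

Call:
{"method": "servo_tool", "body": {"commands": [[1,[0,0.00018,8e-05],[0,0,0]],[1,[0,0.00014,6e-05],[0,0,0]],[1,[0,0,0],[0,0,0]],[1,[0,0,0],[0,0,0]],[1,[0,0,0],[0,0,0]]]}}

```text
time_s: 16.82
eef_pos: [532.3, 158.6, 27.5]
ee_rot: [0.206, 0.978, -0.021, -0.003]
force: [0.4, 14.1, 0.7]
grip_width: -0.001
grip_force: 7.3
```

Call:
{"method": "servo_tool", "body": {"commands": [[1,[0,0.0001,4e-05],[0,0,0]],[1,[0,0,0],[0,0,0]],[1,[0,0,0],[0,0,0]],[1,[0,0,0],[0,0,0]],[1,[0,0,0],[0,0,0]],[1,[0,0,0],[0,0,0]],[1,[0,0,0],[0,0,0]],[1,[0,0,0],[0,0,0]],[1,[0,0,0],[0,0,0]]]}}

```text
time_s: 17.57
eef_pos: [532.3, 158.6, 27.5]
ee_rot: [0.206, 0.978, -0.021, -0.003]
force: [-0.2, 14.5, 0.9]
grip_width: -0.002
grip_force: 7.5
```

```bash
python3 - <<'E'
from h import *
st();blank()
E
```

```text
t 17.57 jig [-19.5 178.6  27.5] toolx yaw -2.39 tilt [-0.0149 -0.4024] Fjig [-0.83 14.51  0.9 ] gw -0.0
blank 1156 ((-20.981616973876953, 52.07025909423828), (237.53346252441406, 39.01726150512695), 89.88018798828125)
y -48 x edges [-39.1  -1.9]
y 9 x edges [-40.1  -2.9]
y 93 x edges [-39.1  -1.9]
y 150 x edges [-39.8  -2.7]
```

Call:
{"method": "servo_tool", "body": {"commands": [[1,[0,-0.00091,-0.00041],[0,0,0]],[1,[0,-0.00091,-0.00041],[0,0,0]],[1,[0,-0.0046,-0.002],[0,0,0]],[1,[0,-0.0183,-0.0081],[0,0,0]],[1,[0,-0.0183,-0.0081],[0,0,0]],[1,[0,0,-0.035],[0,0,0]],[1,[0,0,-0.035],[0,0,0]],[1,[0,0,-0.035],[0,0,0]],[1,[0,0,-0.035],[0,0,0]],[1,[0,0,0],[0,0,0]]]}}

```text
time_s: 18.45
eef_pos: [538.2, 263.0, 161.8]
ee_rot: [0.206, 0.978, -0.021, 0.0]
force: [-0.4, -0.1, 0.9]
grip_width: -0.002
grip_force: 0.0
```

```bash
python3 - <<'E'
from h import *
st();c,W=blank()
cv2.imwrite("pics/f1.png",cv2.resize(c["pixels"][150:240,140:400,::-1],None,fx=3,fy=3,interpolation=cv2.INTER_CUBIC))
E
```

```text
t 18.45 jig [-18.  283.1 161.8] toolx yaw -2.34 tilt [-0.0077 -0.403 ] Fjig [-0.45 -0.08  0.93] gw -0.0
blank 1157 ((-21.04944610595703, 51.917152404785156), (237.2880859375, 39.44830322265625), 89.7784652709961)
y -48 x edges [-39.1  -1.9]
y 9 x edges [-40.4  -2.7]
y 93 x edges [-39.1  -1.7]
y 150 x edges [-39.9  -2.7]
```

View pics/f1.png

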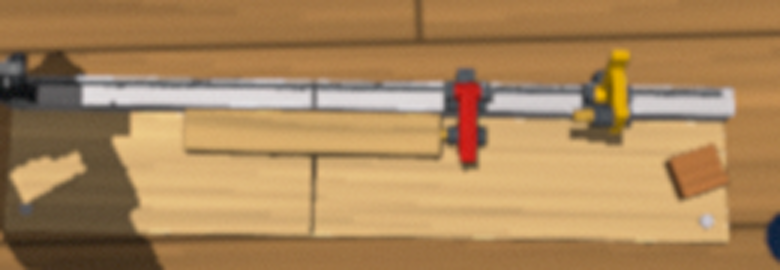

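The crop shows the blank (185–440, 132) flush along the fence, its lead against the red pin at (445, 135). The red flag is down and the yellow flag is up. Measured x is constant along the blank to within 0.5 mm, so I'm handing in.

```bash
python3 -c "
from rig import *
print(finish_job())"
```

```text
the job is handed in; nothing more can be done
None
```

I handed the job in with the red flag down and the yellow flag up; the blank was pressed home on the red pin at about 14 N (read at the wrist), let go, and left against the pin and flush to the fence; no verdict came back.

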